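# Brush out the spice grinder and hold its bayonet lid half-way

### The arm

A 7-joint arm with a two-finger parallel gripper is mounted at the origin on a cart in front of the work surface, level with it; the furniture and walls round the work are solid. World frame = base frame: x ahead of the robot, y to its left, z up, the work surface at z = 0. Lengths are in m, angles in rad, forces in N, time in s.
With the tool pointing down it reaches from about 0.425 to 0.925 m from the base axis. Payload 6.8 kg.
Tool frame: the origin (TCP) lies between the finger pads, 19 mm behind the fingertips; this is the grasp point; z points along the fingers, y is the line along which they close (so a half turn about z gives the same grasp; the last joint's range is limited). The gripper opens to 85 mm and grips with 20 to 120 N. Pads are 22 mm wide; open, the fingers measure 114 mm over their backs; the gripper's body (76 mm by 85 mm) begins 54 mm behind the grasp point. The pads swing forward as they close: fully open they stand 13 mm farther back than shut.
Start: joints at [1.156, 0.477, 0.022, 1.555, -0.011, 1.109, -0.083], TCP at [0.204, -0.643, 0.25] pointing down, gripper open.
Joint ranges: [-2.96, 2.96], [-0.34, 2.1], [-1.41, 1.46], [0.24, 2.44], [-1.37, 4.51], [0.17, 1.92], [-2.96, 2.96]. Speed limits (rad/s): [2.39, 2.39, 3.14, 3.14, 3.14, 3.14, 3.14].

### API

Orientations are given as a unit quaternion [w, x, y, z].
In Python, from station import bot gives the robot as it stands. The module is installed in compiled form; this text tells all that it offers.
- The arm moves only by the shell command python3 -m jog 'ROWS' [OPENING] [FORCE]. ROWS is JSON, a list of rows, each a list of 4 numbers: the shift along the tool's x, y, z in cm, then the turn about the tool's z in rad. In form: [[x, y, z, spin], ...]. A call has 1 to 20 rows; each row is the pose to reach, as a shift and turn from the pose commanded when the call began, along the tool's axes at that moment; what a row does not reach only later rows make up. A row lasts 1/12 s, in which the tool goes at most 41.7 mm and 7.16 degrees, less where a joint would pass 70% of its speed; a pose out of reach is approached as far as the arm can. A call with a gripper value outside its range is refused whole. OPENING is the closure, from -1 (fully open) to 1 (shut), set as the call begins (- or left out, the last holds). The fingers move at their own pace and stop on an object; FORCE is the grip in N (left out, the last holds). Time passes only in rows, so rows that repeat a pose let the fingers close. It gives the time, the measured TCP pose, the force, the opening and the grip force at its end, in the units of the state.
- bot.get_obs(): the state, without advancing time (a new reading comes with each control period).
- bot.read_camera(name): name is "scene" or "top"; returns a dict with "pixels" (384x512x3 uint8, red, green, blue), "depth" (384x512 float32, m along the optical axis (not along the pixel's ray), 0 where there is no reading), "fovy" (degrees; the focal length in pixels is half the picture's height over the tangent of half this angle, whatever the lens; pixels are square), "cx", "cy" (the principal point, pixels), "pose" (4x4, takes a point from camera to world coordinates). Camera axes: x right, y down, z forward; pixel columns grow to the right and rows downward; lengths in m; the calibration is good to about 2 mm. A picture is of the moment at which its call begins.
- bot.hand_in(): hands the job in; it is judged then, once.
The state is a dict: "t": time; "q": joint angles; "joint_vel": joint speeds; "joint_torque": joint torques, N m; "eef_pos": TCP position; "tool_rot": TCP orientation; "contact_force": force on the tool from outside, world axes, zero at the start; "torque": the same for the moment, N m; "gripper_width": opening from 0.0 (shut) to 1.0 (fully open); "grasp_force": force on a finger pad.
Only numpy, scipy, OpenCV 4.12 (cv2) and the standard library are available. Lean on these libraries where they do the work, as an engineer would, in place of code of your own. Each camera call takes 0.05 s, during which the arm holds its last target. There are 200 camera calls.

### The job

Take the brush from its crock, move it up and down at least twice inside the spice grinder's bowl, each time from close to the bottom to well up towards the mouth or beyond, and stand it back in the crock. Then drop the lid's two lugs into the notches of the grinder's collar and turn it clockwise until its pointers stand over the half-way ribs, well before the catch clicks. The lid springs back, so finish while still gripping it and holding it seated at half-way; leave everything else on the table where it is.

Things in the scene. Friction and masses are not known exactly. Their poses are not given: they have to be found in the camera images.
- grinder: Round spice grinder of bare metal, fixed to the table, 110 mm across, 86 mm high, open on top; origin at the centre of its underside, z up. Its bowl has bore radius 35 mm. Round the mouth is a bayonet collar with two notches, along grinder +x and -x; a half turn gives the same collar. The black button face on its -x side is decoration. It may stand turned: read its yaw
- seat (a point): point on the grinder's axis, 74.5 mm above the table, where the lid's origin comes when the lid is fully home; axes as the grinder's. The collar's top is a flat lip, 5 mm thick, bore radius 38.5 mm, 86 mm above the table, broken by the two notches (each about 20 mm wide, out to radius 46 mm). The lid's lugs run in a 9 mm high channel below the lip; a stop bars turning anticlockwise from a notch
- half_rib (a point): top of a raised upright rib, 4 mm wide, on the outside of the collar, 0.65 rad (37.5 deg) clockwise, seen from above, of the +x notch: the half-way mark. A second rib faces it across the mouth, as far clockwise of the -x notch
- catch_ball (a point): spring-loaded metal ball standing above the rim on a small housing (reaches 66 mm out from the grinder's axis), 70 deg clockwise of the +x notch: the catch. It first touches a lid pointer at about 63 deg of turn and clicks behind it at about 75 deg, where it keeps the lid from springing back
- bowl_floor (a point): centre of the bowl's floor, 30 mm above the table, 56 mm below the mouth; axes as the grinder's
- turn_ring (a joint): sprung ring hidden under the lip that the lid's lugs push round: 0 at rest, grows as the lid turns clockwise (rad), stop at 1.33. It reads about 0.12 rad less than the turn of the lid from the centre of the notch (about 0.53 at half-way), give or take the play in the lugs. Spring: 0.04 N m at 0, plus 0.12 N m per rad, always pushing back
- lid: black lid, 0.15 kg, 102 mm over its pointers, 48 mm high, starts loose and upright on the table; origin at the centre of its underside, z up. Plug below: radius 36 mm, 11.5 mm high, with two lugs at its foot along lid +x and -x (12 mm wide, 5 thick, out to radius 43.5 mm). Flange: radius 46 mm, 11.5 to 17.5 mm up, two 5 mm wide pointers along +x and -x. A half turn gives the same lid
- lid_grip (a point): on the lid's axis 41 mm above its underside, in the grip bar (60 mm long along lid x, 14 mm thick along y, 17.5 to 48 mm up): a good TCP height for pinching it from above across y; axes as the lid's. With its lugs in the notches the lid drops until the flange lies on the lip (play 2.5 mm sideways, 0.09 rad each way)
- brush: brush, 0.06 kg, 180 mm long, starts standing in the crock, bristles down; origin at the centre of its lower end, z along it towards the handle. Round bristle head of 25 mm diameter over the lowest 58 mm, thin steel stem, square wooden handle 15 x 15 mm from 92 to 180 mm up, its faces square to the brush's x and y
- brush_grip (a point): on the brush's axis 155 mm above its lower end, in the handle: where to pinch it from above; axes as the brush's
- crock: small white ceramic pot that holds the brush, fixed to the table, 60 mm across, 70 mm high; origin at the centre of its underside. Bore radius 16 to 17 mm, floor 10 mm above the table, where the lower end of the brush stands
- garlic: garlic bulb, about 43 mm across, 40 mm high, bystander
- masala_jar: spice jar with dark cap, 62 mm across, 104 mm high, bystander
- curry_jar: spice jar with purple cap, 50 mm across, 110 mm high, bystander
- spice_box: dark carton, 58 x 105 x 110 mm, bystander at the back
- honey_jar: honey jar with yellow cap, 68 mm across, 92 mm high, bystander at the back
There are look-alikes about, which are no part of the job. What is meant by the brush is not blue or orange, and is the smaller of those in its own colour.

How it is judged:
On the way, in this order (a step that is already met when the one before it is completed fails the run):
1. the gripped brush is down in the bowl, its end within 15 mm of the floor (z of brush in the frame of bowl_floor below 0.015 m and horizontal distance between brush and bowl_floor below 0.03 m and contact force between the fingers and brush above 0.5 N), for 0.05 s.
2. the gripped brush is up, its end at least 33 mm above the bowl's floor (z of brush in the frame of bowl_floor above 0.033 m and contact force between the fingers and brush above 0.5 N), for 0.05 s.
3. down again (all of step 1), for 0.05 s.
4. up again (all of step 2), for 0.05 s.
5. the brush stands in the crock, let go (horizontal distance between brush and crock below 0.02 m and z of brush in the frame of crock below 0.02 m and angle between brush's own z axis and vertical below 0.3 rad and contact force between the fingers and brush below 0.05 N), for 0.2 s.
6. the lid is fully down in the collar (horizontal distance between lid and seat below 0.006 m and z of lid in the frame of seat below 0.003 m and angle between lid's own z axis and vertical below 0.06 rad), for 0.1 s.
At the end, for the whole second after the job is handed in: The gripper holds the lid (over 1 N) fully down in the collar (within 3 mm, level), turned clockwise 0.65 rad +- 0.15 from the notches (pointers over the half-way ribs), still, with the ring pushed round to between 0.3 and 0.75 rad; the brush stands in the crock, let go (all of step 5 and all of step 6 and angle between the x axis of lid and the x axis of grinder, either way round between 0.5 and 0.8 rad and value of joint turn_ring between 0.3 and 0.75 rad and velocity of joint turn_ring between -0.3 and 0.3 rad/s and contact force between the fingers and lid above 1 N); the arm keeps its last pose, push and grip.
It fails at once if the lid is turned on towards the catch (ring past 0.95 rad) (value of joint turn_ring above 0.95 rad).
It fails at once if a bystander is pushed more than 30 mm (distance of any of garlic, masala_jar, curry_jar, spice_box, honey_jar from where it was at the start of the episode above 0.03 m).
It also fails if it takes over 67 s, if anything falls off the work surface, if the arm or the gripper's body presses on something with over 40 N, if the wrist force passes 120 N, or if a joint passes its speed limit or range.

## Working session

There is one attempt and no reset: what is moved stays moved. The work goes in short steps, Python scripts to look and compute and a shell command to move; the robot and the scene stay as the last step left them, time stands still between calls to the robot, and variables do not carry over. Pictures are saved under pics/ and viewed, at most 10 in all, crops included, and the job is handed in when it is done.

```bash
mkdir -p pics; cat > h.py <<'E'
import numpy as np,cv2
from station import bot
def grab(n,tag):
    c=bot.read_camera(n); np.savez(f'{n}_{tag}.npz',**c)
    cv2.imwrite(f'pics/{n}_{tag}.png',cv2.cvtColor(c['pixels'],cv2.COLOR_RGB2BGR)); return c
def ld(n,tag): return dict(np.load(f'{n}_{tag}.npz'))
def foc(c): return 192/np.tan(np.radians(float(c['fovy']))/2)
def ray(c,u,v):
    f=foc(c); d=np.array([(u-c['cx'])/f,(v-c['cy'])/f,1.]); P=c['pose']; return P[:3,3],P[:3,:3]@d
def plane(c,u,v,z):
    o,d=ray(c,u,v); return o+d*(z-o[2])/d[2]
def dep(c,u,v):
    o,d=ray(c,u,v); return o+d*float(c['depth'][int(v),int(u)])
def cloud(c):
    v,u=np.mgrid[:384,:512]; f=foc(c); d=np.stack([(u-c['cx'])/f,(v-c['cy'])/f,np.ones(u.shape)],-1)*c['depth'][...,None]
    return d@c['pose'][:3,:3].T+c['pose'][:3,3]
def proj(c,p):
    P=c['pose']; q=P[:3,:3].T@(np.asarray(p)-P[:3,3]); f=foc(c); return q[:2]/q[2]*f+[c['cx'],c['cy']]
E
python3 - <<'E'
from h import *
a=grab('scene','0');b=grab('top','0')
cv2.imwrite('pics/scene_b.png',cv2.resize(cv2.imread('pics/scene_0.png'),(800,600),interpolation=cv2.INTER_CUBIC))
cv2.imwrite('pics/top_b.png',cv2.resize(cv2.imread('pics/top_0.png'),(800,600),interpolation=cv2.INTER_CUBIC))
for c in(a,b):print(c['fovy'],c['cx'],c['cy'],c['pose'].round(3).tolist())
o=bot.get_obs();print({k:np.round(v,3) for k,v in o.items()})
E
```

```text
53.10094770060879 265.09711280421675 187.18590728215025 [[-0.626, -0.463, 0.627, 0.014], [-0.779, 0.353, -0.518, 0.713], [0.019, -0.813, -0.582, 0.666], [0.0, 0.0, 0.0, 1.0]]
47.548852850215354 251.8957548656237 186.91114788602604 [[-0.022, -0.987, 0.159, 0.397], [-1.0, 0.022, -0.006, 0.232], [0.002, -0.159, -0.987, 1.398], [0.0, 0.0, 0.0, 1.0]]
{'t': np.float64(0.1), 'q': array([ 1.156,  0.478,  0.022,  1.556, -0.012,  1.109, -0.083]), 'joint_vel': array([ 0.002, -0.002, -0.001, -0.003,  0.   ,  0.003,  0.   ]), 'joint_torque': array([ 4.0000e-03, -5.9776e+01,  1.6140e+00, -2.8196e+01,  1.3000e-02,
        5.0000e-03,  0.0000e+00]), 'eef_pos': array([ 0.204, -0.643,  0.249]), 'tool_rot': array([-0.001,  0.988,  0.153, -0.   ]), 'contact_force': array([-0.055,  0.245,  0.914]), 'torque': array([-0.005,  0.013, -0.051]), 'grasp_force': np.float64(0.0), 'gripper_width': np.float64(0.999)}
```

View pics/scene_b.png

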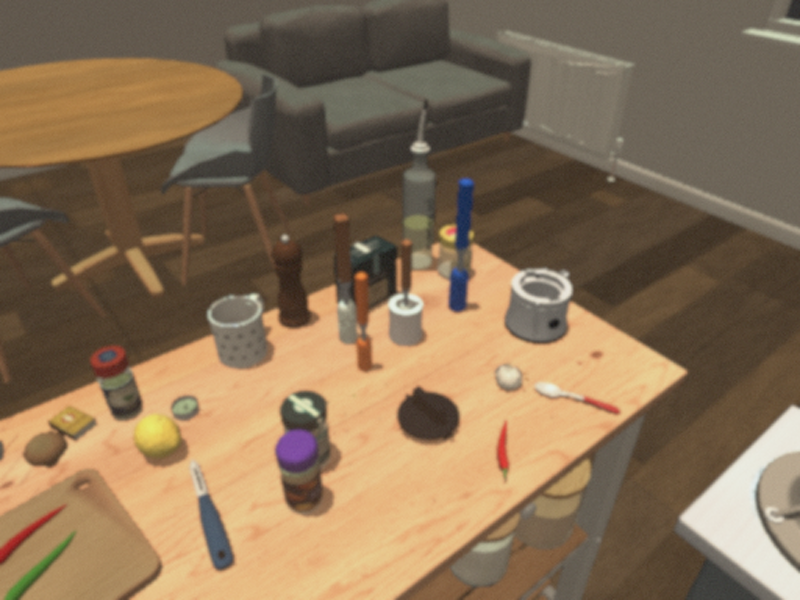

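View pics/top_b.png

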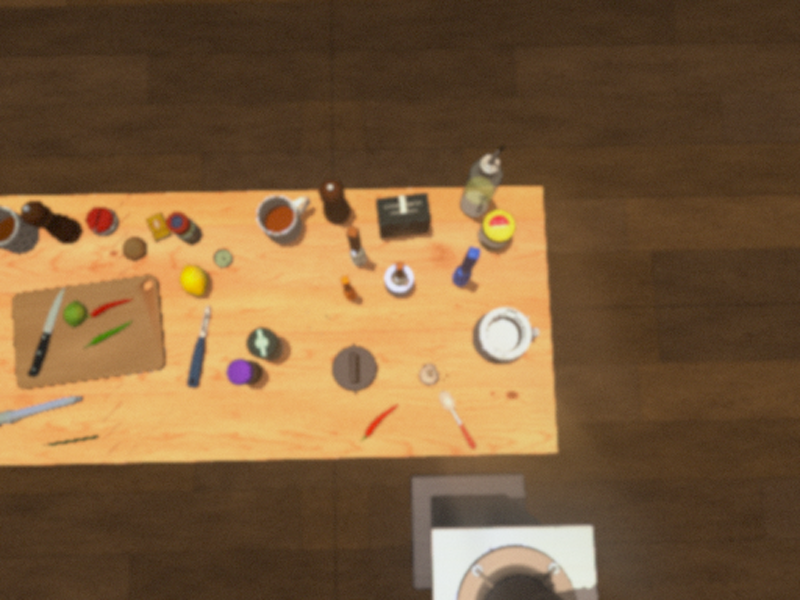

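The scene view shows the wanted brown brush in the white crock (405,290 of the 800x600 picture), the lid at (428,412) and the grinder at (540,305). The top view shows the crock at (400,278), the lid at (355,368) and the grinder at (504,335), with its catch to the right at (535,333). Next I measure.

```bash
python3 - <<'E'
from h import *
b=ld('top','0');a=ld('scene','0')
s=512/800
P=cloud(b);Q=cloud(a)
def near(P,ctr,r): return np.hypot(P[...,0]-ctr[0],P[...,1]-ctr[1])<r
for n,(u,v),z in(('crock',(400,278),.07),('lid',(355,368),.03),('grinder',(504,335),.086)):
    c=plane(b,u*s,v*s,z); print(n,c.round(3))
    for nm,X in(('top',P),('scene',Q)):
        m=near(X,c,.07)&(X[...,2]>.01)
        X_=X[m]; print(nm,m.sum(),np.histogram(X_[:,2],bins=np.arange(0.01,.22,.01))[0])
# mosaics
def up(c,u,v,w,k): 
    im=cv2.cvtColor(c['pixels'],cv2.COLOR_RGB2BGR)[int(v)-w:int(v)+w,int(u)-w:int(u)+w]; return cv2.resize(im,(k,k),interpolation=cv2.INTER_CUBIC)
t=[up(b,504*s,335*s,26,300),up(b,355*s,368*s,26,300),up(b,400*s,278*s,26,300)]
u=[up(a,540*s,305*s,30,300),up(a,428*s,412*s,30,300),up(a,405*s,290*s,34,300)]
cv2.imwrite('pics/mos.png',cv2.resize(np.vstack([np.hstack(t),np.hstack(u)]),(800,533)))
E
```

```text
crock [0.639 0.211 0.07 ]
top 314 [ 11  15  11  17  19 143  45   0   0   3   2   4   4   2   4   3   2  24
   5   0]
scene 839 [ 71  65  61  68  71 231  29  11  12  20  24  24  19  24  26  25  21  34
   3   0]
lid [0.465 0.304 0.03 ]
top 663 [498  76   6  72  11   0   0   0   0   0   0   0   0   0   0   0   0   0
   0   0]
scene 1031 [737  73  65 154   2   0   0   0   0   0   0   0   0   0   0   0   0   0
   0   0]
grinder [0.52  0.012 0.086]
top 1080 [ 49 263 145  36  33  75 103 362  14   0   0   0   0   0   0   0   0   0
   0   0]
scene 1576 [143 137 123 169 185 216 236 362   5   0   0   0   0   0   0   0   0   0
   0   0]
```

View pics/mos.png

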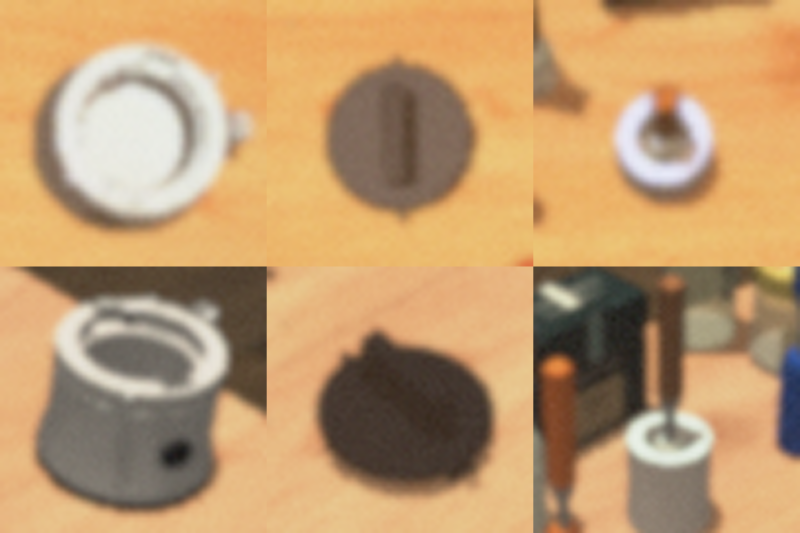

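The mosaic shows the grinder's catch at (238,128) against a collar centre of (140,132). The lid's bar is vertical, with pointers at (398,60) and (402,215). The brush is nearly upright in the crock, with its handle at (665,100). Now circle fits and yaws from the depth points.

```bash
cat >> h.py <<'E'
from scipy.optimize import least_squares
def circ(X,c,rmax,r0):
    """outer-edge circle of points X about c: outermost point in each of 36 directions, robust fit with the radius free"""
    c=np.array(c[:2],float)
    for _ in range(4):
        d=X[:,:2]-c; r=np.hypot(*d.T); k=((np.arctan2(d[:,1],d[:,0])+np.pi)/(2*np.pi)*36).astype(int)%36
        E=np.array([X[(k==i)&(r<rmax)][np.argmax(r[(k==i)&(r<rmax)])][:2] for i in range(36) if ((k==i)&(r<rmax)&(r>.7*r0)).any()])
        s=least_squares(lambda p:np.hypot(E[:,0]-p[0],E[:,1]-p[1])-p[2],[*c,r0],loss='soft_l1',f_scale=.001); c=s.x[:2]
    return s.x,len(E)
E
python3 - <<'E'
from h import *
for n in('top','scene'):
    c=ld(n,'0');X=cloud(c).reshape(-1,3);col=c['pixels'].reshape(-1,3).astype(int)
    def sel(ctr,r,z0,z1): return (np.hypot(X[:,0]-ctr[0],X[:,1]-ctr[1])<r)&(X[:,2]>z0)&(X[:,2]<z1)
    for nm,ctr,r,z0,z1,rm,r0 in(('grinder',(.52,.012),.07,.079,.092,.06,.05),('crock',(.639,.211),.04,.062,.078,.034,.03),('lid',(.465,.304),.07,.012,.022,.051,.046)):
        p,k=circ(X[sel(ctr,r,z0,z1)],ctr,rm,r0); m=sel(ctr,r,z0,z1); print(n,nm,p.round(4),k,'z',np.median(X[m,2]).round(4))
        if nm=='grinder':
            g=p
            d=X[:,:2]-g[:2]; r=np.hypot(*d.T); ang=np.degrees(np.arctan2(d[:,1],d[:,0]))
            A=(r>.040)&(r<.0445)&(X[:,2]>.03)
            print('low frac',[(int(t),int(100*np.mean(X[A&(abs((ang-t+180)%360-180)<5),2]<.0825)) if (A&(abs((ang-t+180)%360-180)<5)).any() else -1) for t in range(-180,180,10)])
            B=(r>.058)&(r<.075)&(X[:,2]>.06)&(X[:,2]<.11); print('catch ang',np.median(ang[B]),np.median(r[B]),B.sum(),X[B,2].max())
        if nm=='lid':
            B=sel(p,.05,.036,.055); Y=X[B,:2]; q=Y.mean(0); w,V=np.linalg.eigh(np.cov((Y-q).T)); print('bar',q.round(4),np.degrees(np.arctan2(V[1,1],V[0,1])),B.sum(),np.sqrt(w)*12**.5)
    B=sel((.639,.211),.05,.11,.2); 
    for z in np.arange(.11,.2,.015):
        m=B&(abs(X[:,2]-z-.0075)<.0075); print('brush z%.3f'%(z+.0075),X[m].mean(0).round(4),m.sum())
    m=sel((.639,.211),.05,.184,.2); Y=X[m]; print('top',Y.mean(0).round(4)); 
    print('rect',cv2.minAreaRect((Y[:,:2]*1000).astype(np.float32)))
E
```

```text
top grinder [0.5257 0.0116 0.0504] 36 z 0.0845
low frac [(-180, 33), (-170, 0), (-160, 33), (-150, 66), (-140, 20), (-130, 50), (-120, 40), (-110, 33), (-100, 50), (-90, 25), (-80, 75), (-70, 75), (-60, 66), (-50, 20), (-40, 33), (-30, 80), (-20, 100), (-10, 100), (0, 20), (10, 0), (20, 0), (30, 0), (40, 20), (50, 0), (60, 0), (70, 20), (80, 50), (90, 0), (100, 50), (110, 33), (120, 0), (130, 0), (140, 0), (150, 100), (160, 100), (170, 100)]
catch ang -88.84431442756782 0.0616159051094507 14 0.09211832264704212
top crock [0.6421 0.2152 0.0277] 33 z 0.0678
top lid [0.4682 0.3087 0.045 ] 36 z 0.0166
bar [0.4686 0.3086] -178.2734742117015 85 [0.01363731 0.0626425 ]
brush z0.117 [0.6353 0.2136 0.119 ] 5
brush z0.133 [0.6356 0.2155 0.1338] 5
brush z0.148 [0.6354 0.213  0.1496] 4
brush z0.163 [0.6351 0.2134 0.164 ] 5
brush z0.177 [0.6363 0.2157 0.1791] 6
brush z0.193 [0.6424 0.2145 0.1881] 25
brush z0.208 [nan nan nan] 0
top [0.6423 0.2143 0.1879]
rect ((642.1854248046875, 214.62844848632812), (11.387560844421387, 14.623373031616211), 88.7327651977539)
scene grinder [0.5244 0.01   0.0502] 
[... 396 characters left out ...]
)]
catch ang -93.48736680150454 0.0599922190709941 9 0.09209514600949942
scene crock [0.6402 0.2135 0.0278] 34 z 0.0681
scene lid [0.4659 0.3077 0.0454] 34 z 0.0166
bar [0.4638 0.3089] -178.18534919009485 178 [0.01476973 0.06103888]
brush z0.117 [0.6373 0.2153 0.1174] 35
brush z0.133 [0.6367 0.2152 0.1321] 32
brush z0.148 [0.637  0.2165 0.1473] 36
brush z0.163 [0.6367 0.2159 0.1628] 39
brush z0.177 [0.6371 0.2163 0.1781] 33
brush z0.193 [0.6391 0.2146 0.188 ] 25
brush z0.208 [nan nan nan] 0
top [0.639  0.2148 0.1879]
rect ((640.74462890625, 214.0157470703125), (13.914875030517578, 13.406286239624023), 32.053035736083984)<stdin>:17: RuntimeWarning: Mean of empty slice.
  ret = um.true_divide(
```

```bash
python3 - <<'E'
from h import *
c=ld('scene','0');X=cloud(c).reshape(-1,3)
m=(np.hypot(X[:,0]-.641,X[:,1]-.2145)<.02)&(X[:,2]>.11)&(X[:,2]<.183)
Y=X[m,:2]*1000
f=foc(c)
for k in(Y,): 
    print(len(k),cv2.minAreaRect(k.astype(np.float32))); q=k.mean(0); w,V=np.linalg.eigh(np.cov((k-q).T)); print(w**.5,np.degrees(np.arctan2(V[1],V[0])))
# silhouette width perpendicular to view
o=c['pose'][:2,3]; d=np.array([.641,.2145])-o; d/=np.hypot(*d); n=np.array([-d[1],d[0]])
s=(Y-[641,214.5])@n; t=(Y-[641,214.5])@d; print('view ang',np.degrees(np.arctan2(d[1],d[0])))
for lo in range(-12,12,2):
    j=(s>=lo)&(s<lo+2); print(lo+1,j.sum(),t[j].mean().round(1) if j.any() else '')
def seen(n,g,yaw):pass
# grinder notch & catch at finer resolution
for nm in('top','scene'):
    c=ld(nm,'0');X=cloud(c).reshape(-1,3);g=(.525,.0108)
    d=X[:,:2]-g;r=np.hypot(*d.T);a=np.degrees(np.arctan2(d[:,1],d[:,0]))
    B=(r>.056)&(r<.075)&(X[:,2]>.075); print(nm,'catch',sorted(zip(a[B].round(0),(r[B]*1000).round(0),(X[B,2]*1000).round(0)))[:30])
    A=(r>.0395)&(r<.045)&(X[:,2]>.03)
    print([(int(x),int(z*1000)) for x,z in sorted(zip(a[A],X[A,2])) if z<.080 and (-60<x<20 or x>130 or x<-150)])
g0=least_squares
E
```

```text
169 ((637.1739501953125, 215.76898193359375), (15.755058288574219, 10.437294006347656), 46.69404220581055)
[2.49225584 4.96144561] [141.70277183  51.70277183]
view ang -38.46801907512883
-11 0 
-9 24 -1.5
-7 23 -3.4
-5 12 -4.8
-3 12 -5.9
-1 25 -6.7
1 25 -6.0
3 24 -4.4
5 14 -0.6
7 10 -0.6
9 0 
11 0 
top catch [(np.float64(-96.0), np.float64(57.0), np.float64(87.0)), (np.float64(-95.0), np.float64(61.0), np.float64(83.0)), (np.float64(-93.0), np.float64(57.0), np.float64(88.0)), (np.float64(-92.0), np.float64(61.0), np.float64(84.0)), (np.float64(-92.0), np.float64(64.0), np.float64(83.0)), (np.float64(-90.0), np.float64(59.0), np.float64(92.0)), (np.float64(-90.0), np.float64(63.0), np.float64(90.0)), (np.float64(-89.0), np.float64(58.0), np.float64(85.0)), (np.float64(-87.0), np.float64(57.0), np.float64(89.0)), (np.float64(-87.0), np.float64(60.0), np.float64(91.0)), (np.float64(-87.0), np.float64(64.0), np.float64(87.0)), (np.float64(-84.0), np.float64(61.0), np.float64(87.0)), (np.float64(-84.0), np.float64(65.0), np.float64(84.0)), (np.float64(-83.0), np.float64(58.0), np.float64
[... 926 characters left out ...]
, np.float64(57.0), np.float64(91.0)), (np.float64(-90.0), np.float64(59.0), np.float64(86.0)), (np.float64(-89.0), np.float64(59.0), np.float64(92.0)), (np.float64(-89.0), np.float64(66.0), np.float64(86.0)), (np.float64(-87.0), np.float64(58.0), np.float64(91.0)), (np.float64(-82.0), np.float64(57.0), np.float64(87.0))]
[(-59, 79), (-57, 71), (-55, 64), (-53, 53), (-53, 71), (-50, 66), (-49, 71), (-48, 79), (-46, 69), (-46, 70), (-45, 74), (-45, 33), (-45, 78), (-42, 71), (-41, 75), (-40, 79), (-39, 70), (-38, 69), (-36, 79), (-35, 70), (-35, 66), (-32, 70), (-31, 74), (-31, 66), (-27, 72), (-27, 43), (-26, 70), (-24, 71), (-14, 70), (-9, 71), (-8, 69), (-1, 71), (2, 70), (5, 77), (5, 69)]
```

```bash
python3 - <<'E'
from h import *
for n in('scene','top'):
    c=ld(n,'0');X=cloud(c);p=c['pixels'].astype(int)
    m=(p[...,2]>p[...,0]*1.6)&(p[...,2]>70)&(X[...,2]>.02)&(X[...,0]>.4)
    Y=X[m]; Y=Y[Y[:,1]<.2]; print(n,len(Y),Y.min(0).round(3),Y.max(0).round(3),Y[Y[:,2]>.15].mean(0).round(3))
    m=(X[...,2]>.14)&(X[...,0]>.5)&(X[...,0]<.85)&(X[...,1]>-.2)&(X[...,1]<.45); Y=X[m]
    n_,l,st,ce=cv2.connectedComponentsWithStats(m.astype(np.uint8))
    for i in range(1,n_):
        if st[i,4]>8: Z=X[l==i]; print(st[i,4],Z.mean(0).round(3),Z.max(0).round(3))
E
```

```text
scene 497 [0.63  0.076 0.021] [0.659 0.103 0.255] [0.643 0.092 0.209]
744 [0.796 0.06  0.202] [0.828 0.082 0.335]
399 [0.643 0.09  0.201] [0.663 0.1   0.255]
354 [0.689 0.299 0.193] [0.706 0.307 0.238]
204 [0.789 0.345 0.151] [0.815 0.364 0.17 ]
133 [0.637 0.216 0.167] [0.647 0.222 0.191]
130 [0.615 0.316 0.162] [0.626 0.323 0.181]
top 42 [0.638 0.08  0.076] [0.655 0.097 0.258] [0.646 0.088 0.252]
516 [0.799 0.056 0.21 ] [0.836 0.083 0.335]
201 [0.797 0.341 0.152] [0.823 0.363 0.172]
112 [0.691 0.296 0.209] [0.706 0.308 0.243]
129 [0.645 0.09  0.221] [0.661 0.099 0.258]
40 [0.64  0.214 0.18 ] [0.649 0.22  0.195]
40 [0.618 0.315 0.171] [0.628 0.323 0.185]
```

```bash
cat >> h.py <<'E'
from scipy.spatial.transform import Rotation as R
def pose():
    o=bot.get_obs(); r=R.from_quat(np.array(o['tool_rot'])[[1,2,3,0]]); return o,np.array(o['eef_pos']),r
def to(x,y,z,deg):
    o,p,r=pose(); M=r.as_matrix(); d=M.T@(np.array([x,y,z])-p)*100
    a=np.degrees(np.arctan2(M[1,0],M[0,0])); s=-(deg-a+180)%360-180 if 0 else -((deg-a+180)%360-180)
    print('t %.2f'%o['t'],'p',p.round(4),'ang %.1f'%a,'tilt %.3f'%np.arccos(min(1,-M[2,2])),'| row',d.round(2),'%.3f'%np.radians(s),'| F',np.round(o['contact_force'],1),'g %.1f w %.3f'%(o['grasp_force'],o['gripper_width']),'q7 %.2f'%o['q'][6])
E
python3 -c "
from h import *
to(.641,.2145,.30,90)"
python3 -m jog '[[67.6,-68.5,-5,-1.26],[67.6,-68.5,-5,-1.26],[67.6,-68.5,-5,-1.26],[67.6,-68.5,-5,-1.26],[67.6,-68.5,-5,-1.26],[67.6,-68.5,-5,-1.26],[67.6,-68.5,-5,-1.26],[67.6,-68.5,-5,-1.26],[67.6,-68.5,-5,-1.26],[67.6,-68.5,-5,-1.26],[67.6,-68.5,-5,-1.26],[67.6,-68.5,-5,-1.26],[67.6,-68.5,-5,-1.26],[67.6,-68.5,-5,-1.26],[67.6,-68.5,-5,-1.26]]' -0.3
python3 -c "
from h import *
to(.641,.2145,.30,90)"
```

```text
t 0.10 p [ 0.2037 -0.643   0.2491] ang 17.6 tilt 0.002 | row [ 67.59 -68.55  -4.98] -1.264 | F [-0.1  0.2  0.9] g 0.0 w 0.999 q7 -0.08
t: 1.35
eef_pos: [0.4878, -0.0857, 0.2825]
tool_rot: [0.0, 0.709, 0.706, -0.0]
contact_force: [1.0, -0.6, -0.3]
gripper_width: 0.646
grasp_force: 0.0
t 1.35 p [ 0.4878 -0.0857  0.2825] ang 89.8 tilt 0.000 | row [30.09 15.18 -1.77] -0.004 | F [ 1.  -0.6 -0.3] g 0.0 w 0.646 q7 -0.07
```

```bash

python3 -m jog '[[28,14.5,-1.7,0],[28,14.5,-1.7,0],[28,14.5,-1.7,0],[28,14.5,-1.7,0],[28,14.5,-1.7,0],[28,14.5,-1.7,0],[28,14.5,-1.7,0],[28,14.5,-1.7,0],[28,14.5,-1.7,0],[28,14.5,-1.7,0],[28,14.5,-1.7,0],[28,14.5,-1.7,0]]'
python3 -c "
from h import *
to(.641,.2145,.165,90)"
```

```text
t: 2.35
eef_pos: [0.6337, 0.1898, 0.2991]
tool_rot: [0.0, 0.709, 0.705, -0.001]
contact_force: [-0.5, -0.4, -0.2]
gripper_width: 0.652
grasp_force: 0.0
t 2.35 p [0.6337 0.1898 0.2991] ang 89.6 tilt 0.002 | row [ 2.5   0.73 13.41] -0.006 | F [-0.5 -0.4 -0.2] g 0.0 w 0.652 q7 -0.62
```

```bash

python3 -m jog '[[2.5,0.73,1,0],[2.5,0.73,3.5,0],[2.5,0.73,6,0],[2.5,0.73,8.5,0],[2.5,0.73,11,0],[2.5,0.73,13,0],[2.5,0.73,13.4,0],[2.5,0.73,13.4,0],[2.5,0.73,13.4,0]]'
python3 -m jog '[[0,0,0,0],[0,0,0,0],[0,0,0,0],[0,0,0,0],[0,0,0,0],[0,0,0,0]]' 1 30
python3 -c "
from h import *
to(.641,.2145,.165,90)"
```

```text
t: 3.1
eef_pos: [0.6418, 0.2161, 0.1667]
tool_rot: [0.0, 0.709, 0.705, 0.0]
contact_force: [-0.3, 0.3, 0.7]
gripper_width: 0.644
grasp_force: 0.0
t: 3.6
eef_pos: [0.6419, 0.2171, 0.1667]
tool_rot: [0.001, 0.709, 0.706, 0.001]
contact_force: [0.5, -0.5, 5.5]
gripper_width: 0.171
grasp_force: 31.0
t 3.60 p [0.6419 0.2171 0.1667] ang 89.8 tilt 0.002 | row [-0.26 -0.09  0.17] -0.004 | F [ 0.5 -0.5  5.5] g 31.0 w 0.171 q7 -0.72
```

```bash

python3 -m jog '[[0,0,-1,0],[0,0,-3,0],[0,0,-6,0],[0,0,-9,0],[0,0,-12,0],[-3,-1.7,-12,0],[-6.5,-3.7,-12,0],[-10,-5.7,-12,0],[-13.5,-7.7,-12,0],[-17,-9.7,-12,0],[-19.5,-11.2,-12,0],[-20.4,-11.7,-12,0],[-20.4,-11.7,-12,0],[-20.4,-11.7,-12,0],[-20.4,-11.7,-12,0],[-20.4,-11.7,-12,0],[-20.4,-11.7,-12,0]]'
python3 - <<'E'
from h import *
grab('scene','1');grab('top','1')
def up(n,p,w,k):
    c=ld(n,'1');u,v=proj(c,p).astype(int);im=cv2.imread(f'pics/{n}_1.png')[max(v-w,0):v+w,u-w:u+w];return cv2.resize(im,(k,k),interpolation=cv2.INTER_CUBIC)
cv2.imwrite('pics/m1.png',np.hstack([up('scene',(.525,.011,.13),50,400),up('top',(.525,.011,.15),40,400)]))
to(.525,.0135,.193,90)
E
```

```text
t: 5.02
eef_pos: [0.5238, 0.0149, 0.2854]
tool_rot: [-0.0, 0.708, 0.707, 0.0]
contact_force: [0.9, 0.6, 0.2]
gripper_width: 0.169
grasp_force: 30.1
t 5.12 p [0.5236 0.0143 0.2853] ang 89.9 tilt 0.001 | row [-0.09  0.14  9.23] -0.002 | F [-0.2  0.5 -0.8] g 30.1 w 0.173 q7 -0.30
```

View pics/m1.png

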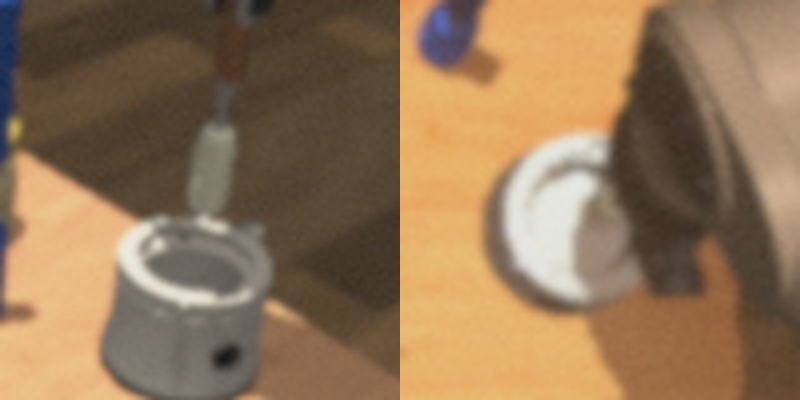

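The left view shows the brush above the mouth, handle at (232,40) and bristle end at (205,210), so it leans a little in the grip. I measure the lean.

```bash
python3 - <<'E'
from h import *
for n in('scene','top'):
    c=ld(n,'1');X=cloud(c);d=c['pose'][:3,2]
    m=(np.hypot(X[...,0]-.525,X[...,1]-.012)<.05)&(X[...,2]>.105)&(X[...,2]<.265); Y=X[m]
    for z in np.arange(.105,.265,.02):
        k=Y[(Y[:,2]>=z)&(Y[:,2]<z+.02)]; 
        if len(k): print(n,z.round(3),len(k),np.median(k,0).round(4))
E
```

```text
scene 0.125 52 [0.5165 0.0195 0.1374]
scene 0.145 65 [0.5161 0.019  0.1545]
scene 0.165 78 [0.5175 0.0178 0.1762]
scene 0.185 35 [0.5214 0.0127 0.1921]
scene 0.205 31 [0.52   0.0133 0.2183]
scene 0.225 59 [0.5191 0.0165 0.2354]
scene 0.245 53 [0.5193 0.0162 0.254 ]
top 0.125 7 [0.5185 0.0221 0.1343]
top 0.145 11 [0.5177 0.021  0.1483]
top 0.165 39 [0.5189 0.0182 0.1807]
top 0.185 6 [0.5251 0.0174 0.1869]
top 0.205 4 [0.5227 0.0194 0.2214]
top 0.225 1 [0.5222 0.0199 0.2389]
```

```bash

python3 -m jog '[[-0.2,0.1,2,0],[-0.2,0.1,4,0],[-0.2,0.1,6.5,0],[-0.2,0.1,8.5,0],[-0.2,0.1,9.2,0],[-0.2,0.1,9.2,0],[-0.2,0.1,9.2,0],[-0.2,0.1,9.2,0],[-0.2,0.1,9.2,0]]'
python3 -m jog '[[0,0,-2,0],[0,0,-4,0],[0,0,-5.5,0],[0,0,-5.5,0],[0,0,-5.5,0],[0,0,-5.5,0],[0,0,-3.5,0],[0,0,-1.5,0],[0,0,0,0],[0,0,0,0],[0,0,0,0],[0,0,0,0]]'
python3 -c "
from h import *
to(.525,.0135,.193,90)"
```

```text
t: 5.87
eef_pos: [0.5253, 0.0115, 0.1948]
tool_rot: [0.001, 0.709, 0.706, 0.001]
contact_force: [0.3, -0.1, -0.1]
gripper_width: 0.174
grasp_force: 30.0
t: 6.87
eef_pos: [0.5246, 0.0115, 0.1938]
tool_rot: [-0.0, 0.708, 0.706, 0.0]
contact_force: [-0.5, -0.1, -0.2]
gripper_width: 0.172
grasp_force: 30.0
t 6.87 p [0.5246 0.0115 0.1938] ang 89.8 tilt 0.000 | row [0.2  0.04 0.08] -0.004 | F [-0.5 -0.1 -0.2] g 30.0 w 0.172 q7 -0.37
```

```bash

python3 -m jog '[[0,0,0.4,0],[0,0,0.4,0],[0,0,0.4,0],[0,0,-2.5,0],[0,0,-5.5,0],[0,0,-5.5,0],[0,0,-5.5,0],[0,0,-2.5,0],[0,0,0.4,0],[0,0,0.4,0],[0,0,0.4,0],[0,0,0.4,0],[0,0,-3,0],[0,0,-6,0],[0,0,-9.2,0],[0,0,-9.2,0],[0,0,-9.2,0]]'
python3 -c "
from h import *
to(.6412,.2165,.285,90)"
```

```text
t: 8.28
eef_pos: [0.5255, 0.0116, 0.2881]
tool_rot: [0.002, 0.709, 0.706, 0.002]
contact_force: [-1.9, 0.6, -1.2]
gripper_width: 0.171
grasp_force: 30.1
t 8.28 p [0.5255 0.0116 0.2881] ang 89.8 tilt 0.005 | row [20.54 11.48  0.35] -0.004 | F [-1.9  0.6 -1.2] g 30.1 w 0.171 q7 -0.30
```

```bash

python3 -m jog '[[2,1.1,0,0],[5.5,3.1,0,0],[9,5,0,0],[12.5,7,0,0],[16,9,0,0],[19,10.7,0,0],[20.5,11.6,0,0],[20.5,11.6,0,0],[20.5,11.6,0,0],[20.5,11.6,0,0],[20.5,11.6,0,0],[20.5,11.6,3,0],[20.5,11.6,5,0],[20.5,11.6,5,0]]'
python3 - <<'E'
from h import *
grab('scene','2');c=ld('scene','2');X=cloud(c)
m=(np.hypot(X[...,0]-.64,X[...,1]-.215)<.04)&(X[...,2]>.077)&(X[...,2]<.2); Y=X[m]
for z in np.arange(.075,.2,.02):
    k=Y[(Y[:,2]>=z)&(Y[:,2]<z+.02)]
    if len(k): print(z.round(3),len(k),np.median(k,0).round(4))
to(.6418,.2168,.168,90)
E
```

```text
t: 9.45
eef_pos: [0.639, 0.2126, 0.231]
tool_rot: [-0.001, 0.709, 0.705, -0.004]
contact_force: [-0.6, -0.7, -2.2]
gripper_width: 0.173
grasp_force: 30.1
0.075 48 [0.6298 0.2139 0.0863]
0.095 58 [0.63   0.2142 0.1048]
0.115 78 [0.6316 0.2124 0.1267]
0.135 21 [0.6366 0.2098 0.1456]
0.155 35 [0.6329 0.2112 0.1681]
0.175 57 [0.6329 0.2141 0.1854]
0.195 14 [0.6322 0.2134 0.1977]
t 9.50 p [0.64   0.2134 0.2334] ang 89.7 tilt 0.005 | row [0.36 0.21 6.54] -0.006 | F [ 0.3 -0.9 -0.9] g 30.1 w 0.171 q7 -0.69
```

```bash

python3 -m jog '[[0.36,0.2,0,0],[0.36,0.2,0,0],[0.36,0.2,1,0],[0.36,0.2,2,0],[0.36,0.2,3,0],[0.36,0.2,4,0],[0.36,0.2,5,0],[0.36,0.2,5.8,0],[0.36,0.2,6.2,0],[0.36,0.2,6.4,0],[0.36,0.2,6.4,0],[0.36,0.2,6.4,0]]'
python3 -c "
from h import *
to(.6418,.2168,.1667,90)"
```

```text
t: 10.5
eef_pos: [0.6434, 0.2196, 0.1718]
tool_rot: [0.0, 0.709, 0.706, 0.0]
contact_force: [0.8, 0.6, -0.2]
gripper_width: 0.174
grasp_force: 30.0
t 10.50 p [0.6434 0.2196 0.1718] ang 89.8 tilt 0.001 | row [-0.28 -0.16  0.51] -0.004 | F [ 0.8  0.6 -0.2] g 30.0 w 0.174 q7 -0.72
```

```bash

python3 -m jog '[[-0.25,-0.16,0.2,0],[-0.25,-0.16,0.4,0],[-0.25,-0.16,0.55,0],[-0.25,-0.16,0.55,0],[-0.25,-0.16,0.55,0]]'
python3 -m jog '[[0,0,0,0],[0,0,0,0],[0,0,0,0],[0,0,0,0],[0,0,0,0],[0,0,-2,0],[0,0,-5,0],[0,0,-9,0],[0,0,-13,0],[0,0,-13,0],[0,0,-13,0]]' -0.3
python3 -c "
from h import *
to(.4672,.3085,.13,181.8)"
```

```text
t: 10.92
eef_pos: [0.6416, 0.2169, 0.1659]
tool_rot: [0.0, 0.709, 0.706, -0.0]
contact_force: [0.6, 0.3, -0.3]
gripper_width: 0.166
grasp_force: 30.0
t: 11.83
eef_pos: [0.6428, 0.2179, 0.2994]
tool_rot: [0.001, 0.709, 0.706, 0.003]
contact_force: [0.1, 0.1, -0.5]
gripper_width: 0.648
grasp_force: 0.0
t 11.83 p [0.6428 0.2179 0.2994] ang 89.8 tilt 0.006 | row [  8.95 -17.69  16.86] -1.606 | F [ 0.1  0.1 -0.5] g 0.0 w 0.648 q7 -0.66
```

```bash

python3 -m jog '[[2,-4,0,-0.12],[4,-8,0,-0.24],[6,-12,0,-0.36],[8,-16,0,-0.5],[8.95,-17.7,0,-0.6],[8.95,-17.7,2,-0.72],[8.95,-17.7,4,-0.84],[8.95,-17.7,6,-0.96],[8.95,-17.7,8,-1.08],[8.95,-17.7,10,-1.2],[8.95,-17.7,12,-1.32],[8.95,-17.7,14,-1.44],[8.95,-17.7,16,-1.56],[8.95,-17.7,16.9,-1.605],[8.95,-17.7,16.9,-1.605],[8.95,-17.7,16.9,-1.605],[8.95,-17.7,16.9,-1.605]]'
python3 - <<'E'
from h import *
grab('scene','3');grab('top','3')
def up(n,p,w,k):
    c=ld(n,'3');u,v=proj(c,p).astype(int);im=cv2.imread(f'pics/{n}_3.png')[max(v-w,0):v+w,u-w:u+w];return cv2.resize(im,(k,k),interpolation=cv2.INTER_CUBIC)
cv2.imwrite('pics/m3.png',np.hstack([up('scene',(.467,.308,.06),45,400),up('scene',(.641,.215,.1),45,400)]))
to(.4672,.3085,.041,181.8)
E
```

```text
t: 13.25
eef_pos: [0.4649, 0.3073, 0.1272]
tool_rot: [0.0, -0.014, 1.0, 0.0]
contact_force: [-0.2, 0.1, -0.0]
gripper_width: 0.652
grasp_force: 0.0
t 13.35 p [0.4653 0.3075 0.1278] ang -178.3 tilt 0.001 | row [-0.19  0.09  8.68] -0.002 | F [-0.2 -0.2  0.3] g 0.0 w 0.652 q7 0.37
```

View pics/m3.png

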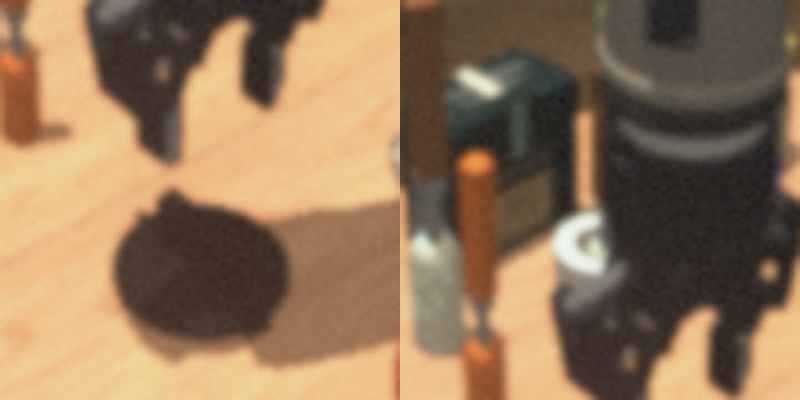

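The fingers straddle the lid's bar (lid at (200,270)), and the brush handle shows upright behind the gripper near (595,120). I descend and grip.

```bash

python3 -m jog '[[-0.2,0.1,2,0],[-0.2,0.1,4,0],[-0.2,0.1,6,0],[-0.2,0.1,7.5,0],[-0.2,0.1,8.5,0],[-0.2,0.1,8.7,0],[-0.2,0.1,8.7,0],[-0.2,0.1,8.7,0]]'
python3 -m jog '[[0,0,0,0],[0,0,0,0],[0,0,0,0],[0,0,0,0],[0,0,0,0],[0,0,0,0]]' 1 60
python3 -c "
from h import *
to(.4672,.3085,.041,181.8)"
```

```text
t: 14.02
eef_pos: [0.4673, 0.3088, 0.0407]
tool_rot: [0.0, -0.015, 1.0, 0.0]
contact_force: [0.0, 0.4, -0.6]
gripper_width: 0.65
grasp_force: 0.0
t: 14.52
eef_pos: [0.4673, 0.3084, 0.0406]
tool_rot: [0.001, -0.015, 1.0, 0.0]
contact_force: [0.1, -0.7, 6.0]
gripper_width: 0.156
grasp_force: 59.5
t 14.52 p [0.4673 0.3084 0.0406] ang -178.3 tilt 0.001 | row [ 0.01  0.01 -0.04] -0.001 | F [ 0.1 -0.7  6. ] g 59.5 w 0.156 q7 0.27
```

```bash

python3 -m jog '[[0,0,-1,0],[0,0,-3,0],[0,0,-6,0],[0,0,-9,0],[0,0,-12,0],[0,0,-13.5,0],[0,0,-14,0],[0,0,-14,0],[0,0,-14,0]]'
python3 -c "
from h import *
to(.525,.011,.18,160.5)"
```

```text
t: 15.27
eef_pos: [0.4665, 0.3072, 0.1786]
tool_rot: [-0.001, -0.015, 1.0, -0.001]
contact_force: [0.1, -0.3, -1.4]
gripper_width: 0.146
grasp_force: 58.5
t 15.27 p [0.4665 0.3072 0.1786] ang -178.3 tilt 0.002 | row [ -4.96 -29.79  -0.1 ] 0.370 | F [ 0.1 -0.3 -1.4] g 58.5 w 0.146 q7 0.43
```

```bash

python3 -m jog '[[-0.3,-2,0,0.03],[-0.8,-5,0,0.08],[-1.4,-8.5,0,0.13],[-2,-12,0,0.18],[-2.6,-15.5,0,0.23],[-3.2,-19,0,0.28],[-3.8,-22.5,0,0.33],[-4.3,-26,0,0.37],[-4.7,-28.5,0,0.37],[-4.9,-29.7,0,0.37],[-4.9,-29.7,0,0.37],[-4.9,-29.7,0,0.37],[-4.9,-29.7,0,0.37],[-4.9,-29.7,0,0.37]]'
python3 - <<'E'
from h import *
grab('scene','4');grab('top','4')
def up(n,p,w,k):
    c=ld(n,'4');u,v=proj(c,p).astype(int);im=cv2.imread(f'pics/{n}_4.png')[max(v-w,0):v+w,u-w:u+w];return cv2.resize(im,(k,k),interpolation=cv2.INTER_CUBIC)
cv2.imwrite('pics/m4.png',np.hstack([up('scene',(.525,.011,.12),40,400),up('top',(.525,.011,.12),40,400)]))
to(.525,.011,.128,160.5)
for n in('scene','top'):
    X=cloud(ld(n,'4')).reshape(-1,3);m=(np.hypot(X[:,0]-.525,X[:,1]-.011)<.07)&(X[:,2]>.145)&(X[:,2]<.163)
    print(n,m.sum(),circ(X[m],(.525,.011),.051,.046),np.median(X[m,2]))
    m=(np.hypot(X[:,0]-.525,X[:,1]-.011)<.07)&(X[:,2]>.079)&(X[:,2]<.092); print('collar',m.sum(),circ(X[m],(.525,.011),.06,.05))
E
```

```text
t: 16.43
eef_pos: [0.5244, 0.015, 0.1797]
tool_rot: [-0.0, 0.167, 0.986, 0.0]
contact_force: [-0.7, -0.0, -1.9]
gripper_width: 0.156
grasp_force: 58.7
t 16.53 p [0.5246 0.0145 0.1799] ang 160.7 tilt 0.000 | row [-0.16 -0.32  5.19] 0.003 | F [ 0.  -0.2 -1.9] g 58.7 w 0.151 q7 0.68
scene 435 (array([0.52295285, 0.01590601, 0.04489693]), 31) 0.15563364220603404
collar 372 (array([0.52386112, 0.01075349, 0.05021034]), 36)
top 272 (array([0.52454826, 0.01673762, 0.04523816]), 20) 0.1554158747253067
collar 122 (array([0.52592639, 0.01171252, 0.05035902]), 18)
```

View pics/m4.png

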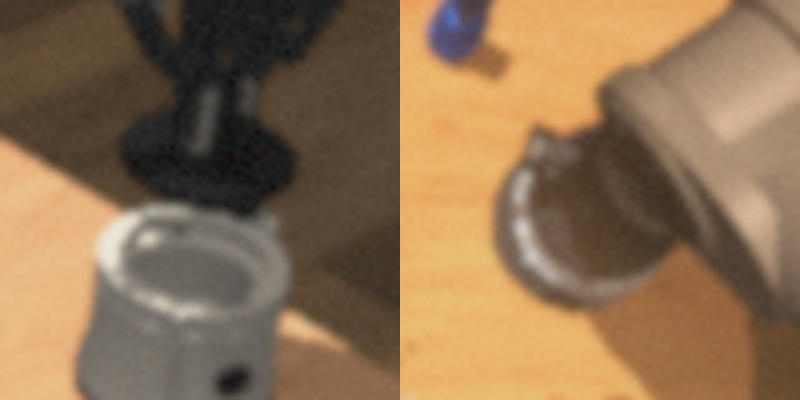

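Left view: the lid hangs at (208,155) level above the collar, whose near notch shows at (180,232). Right view: the lid is over the mouth with its pointer at (540,135). I correct it by a few mm and lower it.

```bash

python3 -m jog '[[-0.23,-0.4,0,0],[-0.23,-0.4,1,0],[-0.23,-0.4,2,0],[-0.23,-0.4,3,0],[-0.23,-0.4,4,0],[-0.23,-0.4,4.8,0],[-0.23,-0.4,4.9,0],[-0.23,-0.4,4.9,0],[-0.23,-0.4,4.9,0]]'
python3 -c "
from h import *
to(.5255,.010,.1155,160.5)"
python3 -m jog '[[0,0,0.3,0],[0,0,0.5,0],[0,0,0.7,0],[0,0,0.9,0],[0,0,0.9,0],[0,0,0.9,0]]'
python3 -c "
from h import *
to(.5255,.010,.1155,160.5)"
```

```text
t: 17.28
eef_pos: [0.5258, 0.0085, 0.131]
tool_rot: [0.0, 0.169, 0.986, 0.0]
contact_force: [-0.5, 0.4, -1.6]
gripper_width: 0.153
grasp_force: 58.8
t 17.28 p [0.5258 0.0085 0.131 ] ang 160.5 tilt 0.000 | row [0.08 0.13 1.55] 0.001 | F [-0.5  0.4 -1.6] g 58.8 w 0.153 q7 0.62
t: 17.78
eef_pos: [0.5256, 0.0082, 0.1218]
tool_rot: [-0.0, 0.169, 0.986, -0.0]
contact_force: [1.0, -0.2, -2.1]
gripper_width: 0.151
grasp_force: 58.8
t 17.78 p [0.5256 0.0082 0.1218] ang 160.5 tilt 0.000 | row [0.07 0.16 0.63] 0.000 | F [ 1.  -0.2 -2.1] g 58.8 w 0.151 q7 0.61
```

```bash

python3 -m jog '[[0.05,0.1,0,0],[0.05,0.1,0.2,0],[0.05,0.1,0.4,0],[0.05,0.1,0.55,0],[0.05,0.1,0.65,0],[0.05,0.1,0.65,0],[0.05,0.1,0.65,0]]'
python3 -c "
from h import *
to(.5255,.010,.1155,160.5)"
```

```text
t: 18.37
eef_pos: [0.5256, 0.0094, 0.1154]
tool_rot: [-0.0, 0.169, 0.986, 0.0]
contact_force: [0.2, 0.0, -1.4]
gripper_width: 0.149
grasp_force: 58.8
t 18.37 p [0.5256 0.0094 0.1154] ang 160.5 tilt 0.000 | row [ 0.03  0.06 -0.01] 0.001 | F [ 0.2  0.  -1.4] g 58.8 w 0.149 q7 0.60
```

```bash

python3 -m jog '[[0,0,0.05,0],[0,0,0.1,0],[0,0,0.15,0],[0,0,0.15,0],[0,0,0.15,0]]'
python3 -c "
from h import *
to(.5255,.010,.1155,160.5)
print(bot.get_obs()['torque'])"
```

```text
t: 18.78
eef_pos: [0.5256, 0.0094, 0.1151]
tool_rot: [0.0, 0.169, 0.986, -0.001]
contact_force: [-4.5, -2.0, 12.1]
gripper_width: 0.15
grasp_force: 60.8
t 18.78 p [0.5256 0.0094 0.1151] ang 160.5 tilt 0.001 | row [ 0.03  0.05 -0.04] 0.000 | F [-4.5 -2.  12.1] g 60.8 w 0.150 q7 0.60
[-0.31825568  1.03388085 -0.05867398]
```

```bash

python3 -m jog '[[0,0,-0.06,0],[0,0,-0.06,0.04],[0,0,-0.06,0.08],[0,0,-0.06,0.12],[0,0,-0.06,0.16],[0,0,-0.06,0.2],[0,0,-0.06,0.24],[0,0,-0.06,0.28],[0,0,-0.06,0.3],[0,0,-0.06,0.3]]'
python3 -c "
from h import *
to(.5255,.010,.1155,123)
print(bot.get_obs()['torque'])"
```

```text
t: 19.62
eef_pos: [0.5262, 0.0095, 0.1151]
tool_rot: [0.001, 0.315, 0.949, 0.0]
contact_force: [-1.2, -0.2, 5.1]
gripper_width: 0.152
grasp_force: 59.9
t 19.62 p [0.5262 0.0095 0.1151] ang 143.3 tilt 0.001 | row [ 0.08  0.   -0.04] 0.355 | F [-1.2 -0.2  5.1] g 59.9 w 0.152 q7 0.34
[-0.13139685  0.1848095   0.02115489]
```

```bash

python3 -m jog '[[0,0,0,0.04],[0,0,0,0.08],[0,0,0,0.12],[0,0,0,0.16],[0,0,0,0.2],[0,0,0,0.24],[0,0,0,0.28],[0,0,0,0.32],[0,0,0,0.35],[0,0,0,0.35],[0,0,0,0.35],[0,0,0,0.35]]'
python3 - <<'E'
from h import *
grab('scene','5');grab('top','5')
def up(n,p,w,k):
    c=ld(n,'5');u,v=proj(c,p).astype(int);im=cv2.imread(f'pics/{n}_5.png')[max(v-w,0):v+w,u-w:u+w];return cv2.resize(im,(k,k),interpolation=cv2.INTER_CUBIC)
cv2.imwrite('pics/m5.png',np.hstack([up('scene',(.525,.011,.09),34,400),up('scene',(.641,.215,.1),34,400)]))
to(.5255,.010,.1155,123);print(bot.get_obs()['torque'])
c=ld('scene','5')
for yaw in (-20,):
  for t in (-20+180-37.2,): 
    a=np.radians(t); u,v=proj(c,(.525+.051*np.cos(a),.011+.051*np.sin(a),.09)); u0,v0=proj(c,(.525,.011,.09)).astype(int); print('rib/pointer expected in crop',((u-u0)+34)*400/68,((v-v0)+34)*400/68)
X=cloud(c).reshape(-1,3);p=c['pixels'].reshape(-1,3).sum(1)
d=X[:,:2]-[.525,.011];r=np.hypot(*d.T);a=np.degrees(np.arctan2(d[:,1],d[:,0]))
m=(r>.0475)&(r<.054)&(X[:,2]>.086)&(X[:,2]<.097);print(sorted(zip(a[m].round(),(X[m,2]*1000).round(),p[m])))
X_=X[(r<.07)&(X[:,2]>.086)&(X[:,2]<.097)&(p<200)];print('flange',circ(X_,(.525,.011),.051,.046),np.median(X_[:,2]))
E
```

```text
t: 20.62
eef_pos: [0.5261, 0.0095, 0.1151]
tool_rot: [0.001, 0.475, 0.88, 0.0]
contact_force: [-1.4, 0.1, 6.1]
gripper_width: 0.149
grasp_force: 59.9
t 20.72 p [0.5261 0.0095 0.1151] ang 123.3 tilt 0.001 | row [ 0.08 -0.02 -0.04] 0.006 | F [-0.5 -1.   5.3] g 59.9 w 0.157 q7 0.04
[-0.15894697  0.24798203 -0.01796057]
rib/pointer expected in crop 185.45740332828953 264.83033319213524
[(np.float64(-173.0), np.float64(87.0), np.uint64(342)), (np.float64(-148.0), np.float64(87.0), np.uint64(301)), (np.float64(-131.0), np.float64(87.0), np.uint64(289)), (np.float64(-90.0), np.float64(89.0), np.uint64(250)), (np.float64(-87.0), np.float64(90.0), np.uint64(263)), (np.float64(44.0), np.float64(86.0), np.uint64(562)), (np.float64(73.0), np.float64(87.0), np.uint64(528)), (np.float64(115.0), np.float64(86.0), np.uint64(513)), (np.float64(124.0), np.float64(90.0), np.uint64(382)), (np.float64(126.0), np.float64(93.0), np.uint64(250)), (np.float64(127.0), np.float64(90.0), np.uint64(385)), (np.float64(169.0), np.float64(87.0), np.uint64(503))]
flange (array([0.52497351, 0.00930169, 0.04305316]), 31) 0.09109620520559902
```

View pics/m5.png

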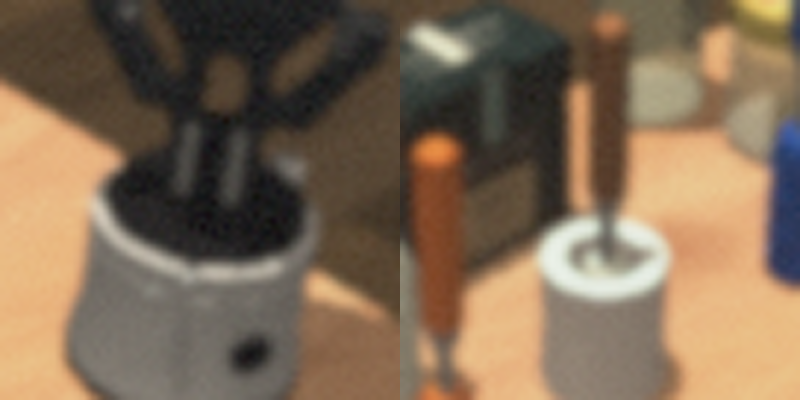

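The left view shows the lid seated flat in the collar, with its pointer at about (190,268), near the expected (185,265). The right view shows the brush upright in the crock at (605,120). I check the rib and pointer angles along the near rim.

```bash
python3 - <<'E'
from h import *
a=ld('scene','4');b=ld('scene','5')
S=lambda c,t,r,z:cv2.remap(cv2.cvtColor(c['pixels'],cv2.COLOR_RGB2GRAY),*[np.array([[q]],np.float32) for q in proj(c,(.525+r*np.cos(np.radians(t)),.011+r*np.sin(np.radians(t)),z))],cv2.INTER_LINEAR)[0,0]
T=range(100,150,2)
print('deg',list(T))
for z in (.085,.080,.075,.070): print('rib',z,[int(S(a,t,.0525,z)) for t in T])
for r in (.047,.049,.0505): print('ptr',r,[int(S(b,t,r,.092)) for t in T])
# notch, near (-x) side, unobstructed picture 0: lip ring
c=ld('top','0');T=range(120,200,4)
print(list(T))
for r in(.041,.044): print('notch',r,[int(S(c,t,r,.086)) for t in T],[int(S(c,t-180,r,.086)) for t in T])
c=ld('scene','0')
for r in(.041,.044): print('notch s',r,[int(S(c,t,r,.086)) for t in T],[int(S(c,t-180,r,.086)) for t in T])
E
```

```text
deg [100, 102, 104, 106, 108, 110, 112, 114, 116, 118, 120, 122, 124, 126, 128, 130, 132, 134, 136, 138, 140, 142, 144, 146, 148]
rib 0.085 [131, 130, 133, 137, 139, 139, 140, 141, 140, 143, 149, 158, 163, 158, 144, 138, 135, 133, 131, 126, 123, 121, 121, 120, 119]
rib 0.08 [113, 114, 115, 116, 119, 118, 115, 114, 112, 112, 116, 118, 118, 116, 112, 112, 113, 112, 111, 110, 108, 108, 106, 106, 108]
rib 0.075 [118, 120, 123, 126, 127, 127, 123, 118, 115, 111, 110, 109, 108, 112, 116, 120, 124, 123, 120, 114, 112, 110, 108, 106, 107]
rib 0.07 [114, 115, 118, 121, 120, 117, 115, 114, 114, 111, 109, 108, 108, 110, 113, 115, 116, 115, 113, 112, 109, 106, 103, 105, 105]
ptr 0.047 [110, 112, 112, 109, 105, 101, 99, 96, 92, 90, 84, 78, 74, 75, 83, 91, 94, 98, 103, 104, 104, 102, 100, 96, 90]
ptr 0.049 [137, 138, 136, 135, 131, 128, 123, 120, 119, 114, 106, 96, 89, 92, 102, 113, 122, 127, 131, 131, 130, 128, 125, 118, 115]
ptr 0.0505 [157, 154, 152, 152, 150, 145, 140, 137, 136, 133, 121, 111, 103, 106, 118, 131, 142, 148, 151, 151, 149, 147, 144, 136, 133]
[120, 124, 128, 132, 136, 140, 144, 
[... 224 characters left out ...]
214, 215, 217, 216, 216, 218, 222, 224, 226, 224, 224]
notch 0.044 [232, 232, 232, 230, 230, 229, 228, 225, 226, 229, 228, 226, 223, 220, 220, 224, 229, 231, 231, 230] [229, 229, 229, 229, 231, 227, 222, 210, 202, 200, 195, 202, 205, 210, 219, 227, 229, 230, 230, 230]
notch s 0.041 [215, 217, 215, 214, 212, 211, 204, 181, 155, 138, 137, 135, 142, 157, 179, 200, 217, 221, 225, 227] [181, 184, 186, 189, 191, 192, 182, 159, 138, 129, 126, 124, 129, 147, 170, 188, 199, 200, 206, 206]
notch s 0.044 [217, 220, 220, 215, 214, 213, 205, 184, 166, 162, 160, 160, 166, 180, 199, 214, 222, 223, 226, 226] [197, 201, 202, 202, 202, 198, 185, 165, 150, 145, 142, 141, 151, 173, 200, 213, 218, 222, 222, 223]
```

Rib and pointer both sit at about 124°, and the notch at about 162°. The lid has therefore turned about 37.5°, is seated and is held.

```bash
python3 -c "
from station import bot
print(bot.hand_in())"
```

```text
the job is handed in; nothing more can be done
None
```

The job is handed in with no verdict returned: the brush was stroked up and down in the bowl and stands back in the crock, and the gripper holds the lid seated with its pointer over the half-way rib (about 37.5° from the notch, by the camera).

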